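# Check a spare bearing: gauge the bushing, then hold its ball before the inspection lens

### The arm

A 7-joint arm with a two-finger parallel gripper is mounted at the origin on the work surface. World frame = base frame: x ahead of the robot, y to its left, z up, the work surface at z = 0. Lengths are in m, angles in degrees, forces in N, time in s.
With the tool pointing down it reaches from about 0.4 to 0.75 m from the base axis. Payload 19.5 kg.
Tool frame: the origin (TCP) lies at the very end of the fingers, on their centre line; the grasp point (between the pads) lies 19 mm behind it; z points along the fingers, y is the line along which they close (so a half turn about z gives the same grasp; the last joint's range is limited). The gripper opens to 85 mm and grips with 20 to 120 N. Pads are 22 mm wide; open, the fingers measure 114 mm over their backs; the gripper's body (76 mm by 85 mm) begins 54 mm behind the grasp point. The pads swing forward as they close: fully open they stand 13 mm farther back than shut.
Start: joints at [-75.9, 40.479, -1.581, 85.061, 1.261, 54.483, -4.326], TCP at [0.163, 0.551, 0.231] pointing down, gripper open.
Joint ranges: [-155.06, 155.06], [-18.47, 123.98], [-90, 86.84], [0, 140.48], [-83.41, 263.41], [0, 116], [-161.91, 161.91]. Speed limits (degrees/s): [108.29, 108.29, 147.25, 147.25, 172.46, 172.46, 172.46].

### API

Orientations are given as a 3x3 rotation matrix whose columns are the frame's x, y, z axes.
In Python, from workcell import state, snapshot, job_done, spot_in gives the robot as it stands.
- The arm moves only by the shell command python3 -m jog 'ROWS' [FORCE]. ROWS is JSON, a list of rows, each a list of 7 numbers: the turn, a rotation vector about the tool's x, y, z in degrees, then the shift along the tool's x, y, z in mm, then the opening in per cent of the stroke, from 0 (shut) to 100 (fully open). A call has 1 to 20 rows; each row shifts and turns the commanded pose from where the row before left it, along the tool's axes as they then stand; what a row does not reach is not made up. A row lasts 1/10 s, in which the tool goes at most 50 mm and 8.59 degrees, less where a joint would pass 70% of its speed; a pose out of reach is approached as far as the arm can. A call with a gripper value outside its range is refused whole. The fingers move at their own pace and stop on an object; FORCE is the grip in N (left out, the last holds). Time passes only in rows, so rows that do not move let the fingers close. It gives the time, the measured TCP pose, the force, the opening and the grip force at its end, in the units of the state.
- state(): the state, without advancing time (a new reading comes with each control period).
- snapshot(name): name is "scene" or "top" or "wrist"; returns a dict with "frame" (384x512x3 uint8, blue, green, red), "z_map" (384x512 float32, m along the optical axis (not along the pixel's ray), 0 where there is no reading), "fx", "fy", "cx", "cy" (pixels), "k1" (the pictures are not rectified: a ray, as slopes to the right and down, at radius r is drawn at 1 + k1 r^2 times it, then the intrinsics apply), "world_to_cam" (4x4, takes a point from world to camera coordinates); the wrist camera has in their place "T_tool_cam" (4x4, takes a point from camera to tool coordinates, whose origin is the TCP and whose axes are the flange's). Camera axes: x right, y up, looking along -z (the intrinsics and any distortion apply to the point x, -y, -z); pixel columns grow to the right and rows downward; lengths in m; the calibration is good to about 2 mm. A picture is of the moment at which its call begins: read the wrist's pose just before it.
- job_done(): hands the job in; it is judged then, once.
Trained networks look in a picture, given as the dict that the camera call returned (one of the last four; its "shot" number tells which), for a name from the list of things; names that differ only in an ending like _2 or _b are one class to them, and where a whole thing is asked for, a point or a joint stands for the part that bears it (a point fixed in the world has none). Each returns a list of dicts, best first, with "confidence" (0 to 1); they miss things now and then, are a little off and sometimes report something else, mostly with a low value. They report only what shows in the picture. A call takes as long as a camera call. They do not tell look-alikes from the thing itself.
- spot_in(thing, picture): "at" ([column, row] in pixels, amid what is visible of it).
The state is a dict: "time_s": time; "joint_positions": joint angles; "joint_velocities": joint speeds; "joint_torque": joint torques, N m; "position": TCP position; "tcp_rot": TCP orientation; "force": force on the tool from outside, world axes, zero at the start; "torque": the same for the moment, N m; "opening": opening from 0.0 (shut) to 1.0 (fully open); "gripper_force": force on a finger pad.
Only numpy, scipy, OpenCV 4.12 (cv2) and the standard library are available. Lean on these libraries where they do the work, as an engineer would, in place of code of your own. Each camera call takes 0.05 s, during which the arm holds its last target. There are 200 camera calls.

### The job

Check the spare bearing parts for the focus drive: of the two brass bushings, slide the one whose bore fits the gauge pin all the way down onto the pin's base and let go of it, leaving the other standing on the bench. Then pick up the blue tray by its white grip and, keeping it level so that the loose steel ball stays in its pocket, bring the ball in front of the inspection microscope, its centre on the axis of the lens and 50 mm from the front glass, without touching the microscope. Finish still holding the tray there, level and steady, with the other things on the bench left undisturbed.

Things in the scene. Friction and masses are not known exactly. Their poses are not given: they have to be found in the camera images.
- bushing_a: brass bushing (plain sleeve) standing upright, 32 mm outside diameter, 40 mm tall, about 0.12 kg, bore 17 mm right through: this is the one that fits the 14 mm gauge pin. Origin at the centre of its underside, z up its axis. It may stand in either of the two bushing places.
- bushing_b: brass bushing, same outside (32 mm diameter, 40 mm tall, upright), but bore only 11 mm: too tight for the pin, it shows the smaller hole from above. Origin at the centre of its underside, z up its axis.
- gauge_pin: fixed gauge: dark square base 70 x 70 mm, 8 mm thick, with an upright bright steel pin at its centre, 14 mm diameter, its last 9 mm tapered to 6 mm; the pin's top is 55 mm above the bench. Origin at the centre of the base's underside on the bench, z up the pin. A fully seated bushing has its underside 8 mm above this origin.
- tray: loose blue tray, plate 150 (x) x 60 (y) x 8 mm, about 0.2 kg, with a white grip block at its centre, 30 (x) x 20 (y) mm, standing from the plate up to 58 mm above the tray's underside. Pinch the block across its 20 mm (along the tray's y). Origin at the centre of the underside, x towards the pocket with the ball, z up. A like pocket at the -x end is empty.
- tray_pocket (a point): centre of the floor of the ball's pocket: 50 mm along +x from the tray's origin and 5 mm above its underside. The pocket is round, 18 mm in diameter and 3 mm deep; the ball rolls out over the rim when the tray tips by about 40 degrees or is jerked.
- ball_center (a point): centre of the loose steel ball, 20 mm in diameter, 33 g, lying in the tray's pocket with about 2 mm of play to each side; its centre is 15 mm above the tray's underside.
- microscope: fixed white inspection microscope, 275 mm tall, looking level along its own -x. Origin on the bench; base x -55 to +115, 130 wide (y), 25 mm high; column at x 55 to 95. The lens barrel (up to 42 mm thick, housing 56 mm square) runs along x, its front glass 80 mm before the origin. The barrel axis is 130 to 190 mm above the bench, different each start, and stays there.
- lens_front (a point): centre of the lens's front glass (round, 22 mm, in a 32 mm steel barrel), at the end of the barrel.
- focus_point (a point): the point in free space on the lens's axis, 50 mm straight in front of the front glass, at the same height: where the ball's centre belongs. Its x axis points at the lens, level.
- oil_bottle: bystander: small amber bottle, 32 mm diameter, 70 mm tall, upright; origin at the centre of its underside
- slide_box: bystander: closed wooden slide box 80 (x) x 100 (y) x 32 mm; origin at the centre of its underside
- dust_cap: bystander: grey round dust cap, 44 mm diameter, 18 mm tall; origin at the centre of its underside
- screwdriver: bystander: screwdriver 160 mm long lying along its x; origin under its middle
- ball: the same steel ball as a body; its origin turns with it as it rolls, use ball_center for its place
Not all that is in view belongs to the job. There is more than one size of the tray; the job needs the middle-sized.

How it is judged (in metres and radians):
On the way, in this order (a step that is already met when the one before it is completed fails the run):
1. the fitting bushing is fully down on the gauge pin, upright and released, the tray still on the bench (horizontal distance between bushing_a and gauge_pin below 0.005 m and z of bushing_a in the frame of gauge_pin below 0.0115 m and angle between the z axis of bushing_a and the z axis of gauge_pin, either way round below 0.1 rad and contact force between the fingers and bushing_a below 0.1 N and height (world z) of tray below 0.02 m), for 0.2 s.
2. the tray is lifted clear of the bench with the ball in its pocket (height (world z) of tray above 0.05 m and horizontal distance between ball_center and tray_pocket below 0.008 m), for 0.2 s.
At the end, for the whole second after the job is handed in: Tray gripped (over 2 N) in the air clear of the microscope, level to 0.1 rad, still; ball in its pocket, its centre within 12 mm of the focus point; 17 mm bushing released on the pin (5 mm off axis, 3.5 mm above base, 0.1 rad at most), the other upright on the bench (distance between ball_center and focus_point below 0.012 m and horizontal distance between ball_center and tray_pocket below 0.008 m and angle between each of tray, bushing_b's own z axis and vertical below 0.1 rad and linear speed of tray below 0.02 m/s and angular speed of tray below 0.5 rad/s and height (world z) of tray above 0.08 m and contact force between the fingers and tray above 2 N and contact force between tray and microscope below 0.05 N and contact force between ball and the fingers below 0.05 N and horizontal distance between bushing_a and gauge_pin below 0.005 m and z of bushing_a in the frame of gauge_pin below 0.0115 m and angle between the z axis of bushing_a and the z axis of gauge_pin, either way round below 0.1 rad and contact force between the fingers and bushing_a below 0.1 N and height (world z) of bushing_b below 0.005 m); the arm keeps its last pose, push and grip.
It fails at once if the ball leaves its pocket (horizontal distance between ball_center and tray_pocket above 0.011 m).
It fails at once if the tray is tipped by more than 20 degrees (angle between tray's own z axis and vertical above 0.35 rad).
It fails at once if the robot or the tray touches the microscope (contact force between any of the arm, the fingers, tray and microscope above 0.5 N).
It fails at once if a bystander is moved by more than 30 mm or the bottle knocked over (distance of any of oil_bottle, slide_box, dust_cap, screwdriver from where it was at the start of the episode above 0.03 m or angle between oil_bottle's own z axis and vertical above 0.5 rad).
It also fails if it takes over 58 s, if anything falls off the work surface, if the arm or the gripper's body presses on something with over 40 N, if the wrist force passes 120 N, or if a joint passes its speed limit or range.

## Working session

There is one attempt and no reset: what is moved stays moved. The work goes in short steps, Python scripts to look and compute and a shell command to move; the robot and the scene stay as the last step left them, time stands still between calls to the robot, and variables do not carry over. Pictures are saved under pics/ and viewed, at most 10 in all, crops included, and the job is handed in when it is done.

```bash
ls; mkdir -p pics
cat > h.py <<'E'
import numpy as np, cv2
from workcell import state, snapshot, spot_in
def T_wc(s, st=None):
    "camera->world"
    if 'world_to_cam' in s: return np.linalg.inv(np.array(s['world_to_cam']))
    T=np.eye(4); T[:3,:3]=np.array(st['tcp_rot']); T[:3,3]=st['position']
    return T@np.array(s['T_tool_cam'])
def rays(s,uv):
    uv=np.atleast_2d(np.array(uv,float))
    d=np.c_[(uv[:,0]-s['cx'])/s['fx'],(uv[:,1]-s['cy'])/s['fy']]; x=d.copy()
    for _ in range(10): x=d/(1+s['k1']*(x**2).sum(1,keepdims=True))
    return np.c_[x[:,0],-x[:,1],-np.ones(len(x))]
def on_z(s,uv,z,st=None):
    T=T_wc(s,st); r=rays(s,uv)@T[:3,:3].T; o=T[:3,3]
    return o+r*((z-o[2])/r[:,2])[:,None]
def cloud(s,st=None):
    h,w=s['z_map'].shape; v,u=np.mgrid[:h,:w]
    r=rays(s,np.c_[u.ravel(),v.ravel()])*s['z_map'].reshape(-1,1)
    T=T_wc(s,st); P=r@T[:3,:3].T+T[:3,3]; P[s['z_map'].ravel()==0]=np.nan
    return P.reshape(h,w,3)
def save(n,img): cv2.imwrite('pics/'+n,img)
E
python3 - <<'E'
from h import *
st=state(); print(st['position'],np.round(st['tcp_rot'],3).tolist())
ims=[]
for n in ('scene','top'):
    s=snapshot(n); C=cloud(s); ims.append(s['frame'])
    print(n,T_wc(s)[:3,3])
    np.savez(n,C=C,f=s['frame'])
    for t in 'bushing_a gauge_pin tray ball_center microscope lens_front oil_bottle slide_box dust_cap screwdriver'.split():
        for d in spot_in(t,s)[:4]:
            u,v=np.round(d['at']).astype(int); print(n,t,(u,v),round(d['confidence'],2),np.round(C[min(v,383),min(u,511)],3))
    save(n+'.png',cv2.resize(s['frame'],(800,600)))
E
```

```text
pics
[0.16312265 0.55109696 0.23081485] [[-0.959, 0.284, -0.0], [0.284, 0.959, -0.001], [-0.0, -0.001, -1.0]]
scene [ 1.30380644 -0.2610951   0.6645571 ]
scene bushing_a (np.int64(140), np.int64(253)) 0.7 [ 0.615 -0.282  0.036]
scene bushing_a (np.int64(139), np.int64(220)) 0.46 [ 0.48  -0.262  0.034]
scene gauge_pin (np.int64(192), np.int64(221)) 0.82 [ 0.521 -0.122  0.009]
scene tray (np.int64(275), np.int64(224)) 0.88 [0.651 0.083 0.02 ]
scene tray (np.int64(396), np.int64(190)) 0.87 [0.68  0.501 0.021]
scene tray (np.int64(307), np.int64(264)) 0.82 [0.815 0.087 0.014]
scene microscope (np.int64(339), np.int64(142)) 0.56 [0.45  0.435 0.099]
scene lens_front (np.int64(328), np.int64(132)) 0.65 [0.451 0.383 0.149]
scene oil_bottle (np.int64(225), np.int64(254)) 0.49 [ 0.711 -0.089  0.034]
scene slide_box (np.int64(230), np.int64(183)) 0.91 [0.42  0.038 0.031]
scene slide_box (np.int64(340), np.int64(142)) 0.48 [0.451 0.438 0.099]
scene dust_cap (np.int64(340), np.int64(200)) 0.46 [0.638 0.314 0.016]
scene screwdriver (np.int64(102), np.int64(236)) 0.57 [ 0.487 -0.368  0.022]
top [0.
[... 319 characters left out ...]
]
top gauge_pin (np.int64(150), np.int64(249)) 0.27 [0.43  0.382 0.157]
top tray (np.int64(249), np.int64(186)) 0.89 [0.631 0.08  0.059]
top tray (np.int64(245), np.int64(144)) 0.84 [0.789 0.094 0.006]
top tray (np.int64(130), np.int64(180)) 0.59 [0.668 0.501 0.018]
top microscope (np.int64(148), np.int64(248)) 0.72 [0.434 0.386 0.164]
top lens_front (np.int64(150), np.int64(249)) 0.94 [0.43  0.382 0.157]
top slide_box (np.int64(259), np.int64(255)) 0.94 [0.401 0.052 0.033]
top dust_cap (np.int64(306), np.int64(222)) 0.21 [ 0.509 -0.112  0.005]
top screwdriver (np.int64(381), np.int64(229)) 0.68 [ 0.478 -0.367  0.02 ]
top screwdriver (np.int64(306), np.int64(221)) 0.19 [ 0.512 -0.111  0.01 ]
```

View pics/scene.png

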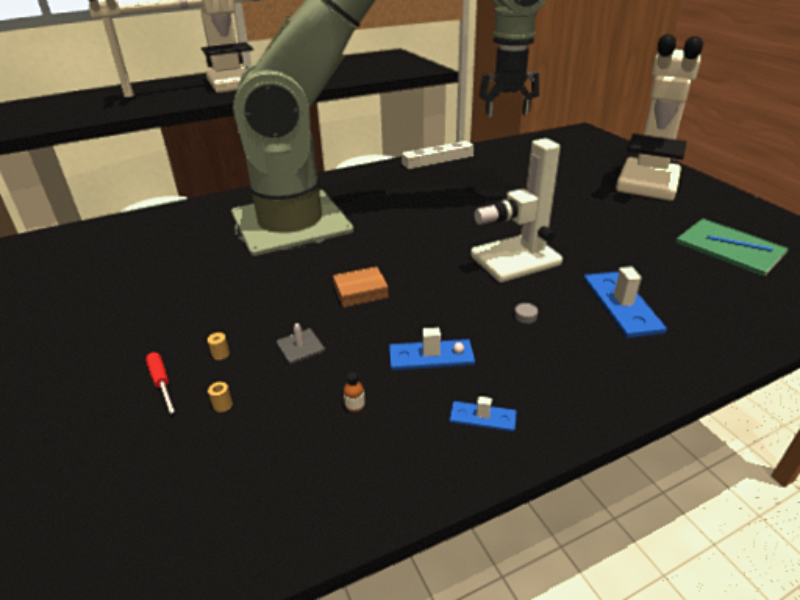

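View pics/top.png

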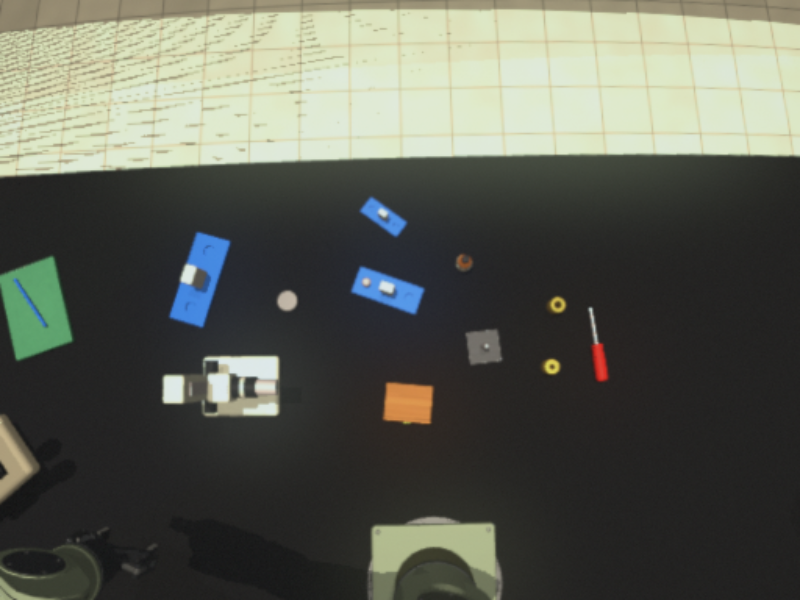

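Scene: robot base at (290,220), microscope (515,225), bushings (218,346) and (220,396), pin (298,340), bottle (353,393). There are three trays: large (625,300), middle with ball (431,350), small (484,413). In top, the bushings are at (558,305) and (551,367), and the lens points along world −y. Next I measure the tray, pin and microscope from the clouds and crop both bushings and the trays.

Run:
```python
from h import *
d=np.load('top.npz');C=d['C'];f=d['f'].astype(int)
e=np.load('scene.npz');D=e['C'];g=e['f'].astype(int)
blue=(f[...,0]>120)&(f[...,2]<100)&(f[...,0]-f[...,2]>80)
n,l,s,c=cv2.connectedComponentsWithStats(blue.astype(np.uint8))
for i in range(1,n):
    if s[i,4]<40: continue
    p=C[l==i]; p=p[np.isfinite(p[:,0])]; r=cv2.minAreaRect(p[:,:2].astype(np.float32)*1000)
    print('blue',c[i].round(),s[i,4],np.round(r[0]),np.round(r[1]),round(r[2],1),'z',np.round(np.median(p[:,2]),3))
def clus(C,lo,hi,name):
    m=np.all((C>lo)&(C<hi),-1); p=C[m]; print(name,len(p),p.min(0).round(3),p.max(0).round(3),np.median(p,0).round(3)) if len(p) else print(name,0)
for nm,X in(('top',C),('scene',D)):
    clus(X,[.5,-.4,.02],[.75,-.2,.06],nm+' bush1') if 0 else None
    clus(X,[.56,-.32,.02],[.68,-.22,.06],nm+' bushing far'); clus(X,[.42,-.32,.02],[.54,-.22,.06],nm+' bushing near')
    clus(X,[.43,-.2,.004],[.6,-.05,.02],nm+' base'); clus(X,[.43,-.2,.03],[.6,-.05,.07],nm+' pin')
    clus(X,[.56,0,.035],[.72,.16,.08],nm+' grip'); clus(X,[.36,.3,.11],[.5,.42,.22],nm+' barrel')
    clus(X,[.3,.3,.28],[.6,.7,.3],nm+' hi'); clus(X,[.3,.3,.24],[.6,.7,.285],nm+' coltop'); clus(X,[.3,.3,.02],[.55,.6,.03],nm+' mbase')
# barrel profile in scene cloud by y
for nm,X in(('top',C),('scene',D)):
  for y in np.arange(.33,.5,.01):
    m=(abs(X[...,1]-y)<.005)&(X[...,0]>.34)&(X[...,0]<.55)&(X[...,2]>.06)
    if m.any(): p=X[m]; print(nm,round(y,2),len(p),p[:,0].min().round(3),p[:,0].max().round(3),p[:,2].min().round(3),p[:,2].max().round(3))
s=snapshot('wrist'); print(np.round(s['T_tool_cam'],3).tolist(),s['fx'])
a=cv2.resize(d['f'][175:250,325:400],(400,400),interpolation=3);b=cv2.resize(d['f'][110:210,210:285],(300,400),interpolation=3)
save('crop1.png',np.hstack([a,b]))
```

```text
blue [245. 139.] 292 [811.  94.] [104.  46.] 52.5 z 0.005
blue [128. 179.] 1117 [676. 515.] [ 90. 207.] 73.3 z 0.011
blue [249. 186.] 646 [641.  87.] [152.  62.] 69.5 z 0.009
blue [ 19. 193.] 75 [630. 927.] [141.  14.] 40.2 z 0.021
top bushing far 68 [ 0.581 -0.296  0.02 ] [ 0.612 -0.268  0.045] [ 0.597 -0.28   0.038]
top bushing near 74 [ 0.447 -0.278  0.02 ] [ 0.477 -0.249  0.045] [ 0.463 -0.261  0.04 ]
top base 553 [ 0.43  -0.2    0.004] [ 0.596 -0.054  0.016] [ 0.511 -0.121  0.008]
top pin 16 [ 0.507 -0.127  0.03 ] [ 0.517 -0.115  0.057] [ 0.51  -0.12   0.052]
top grip 60 [0.629 0.073 0.036] [0.655 0.104 0.064] [0.641 0.087 0.058]
top barrel 579 [0.406 0.302 0.118] [0.461 0.42  0.172] [0.434 0.373 0.158]
top hi 1 [0.432 0.459 0.281] [0.432 0.459 0.281] [0.432 0.459 0.281]
top coltop 320 [0.411 0.432 0.24 ] [0.459 0.478 0.281] [0.435 0.449 0.274]
top mbase 924 [0.368 0.329 0.02 ] [0.499 0.496 0.03 ] [0.456 0.391 0.025]
scene bushing far 152 [ 0.582 -0.297  0.02 ] [ 0.616 -0.266  0.04 ] [ 0.607 -0.282  0.035]
scene bushing near 118 [ 0.451 -0.277  0.02 ] [ 0.483 -0.245  0.043] [ 0.
[... 1099 characters left out ...]
6 0.152
scene 0.34 30 0.43 0.459 0.123 0.152
scene 0.35 45 0.423 0.461 0.118 0.157
scene 0.36 33 0.43 0.459 0.121 0.157
scene 0.37 37 0.431 0.461 0.118 0.158
scene 0.38 30 0.433 0.46 0.117 0.158
scene 0.39 80 0.415 0.469 0.11 0.166
scene 0.4 66 0.413 0.471 0.11 0.165
scene 0.41 52 0.419 0.469 0.111 0.166
scene 0.42 57 0.412 0.47 0.11 0.167
scene 0.43 85 0.418 0.469 0.068 0.247
scene 0.44 410 0.415 0.467 0.06 0.275
scene 0.45 193 0.417 0.496 0.06 0.275
scene 0.46 164 0.421 0.496 0.061 0.275
scene 0.47 146 0.419 0.496 0.069 0.274
scene 0.48 22 0.459 0.463 0.087 0.27
[[0.0, 0.948, 0.319, 0.081], [1.0, -0.001, 0.002, -0.0], [0.002, 0.319, -0.948, -0.141], [0.0, 0.0, 0.0, 1.0]] 265.28756862581963
```

View pics/crop1.png

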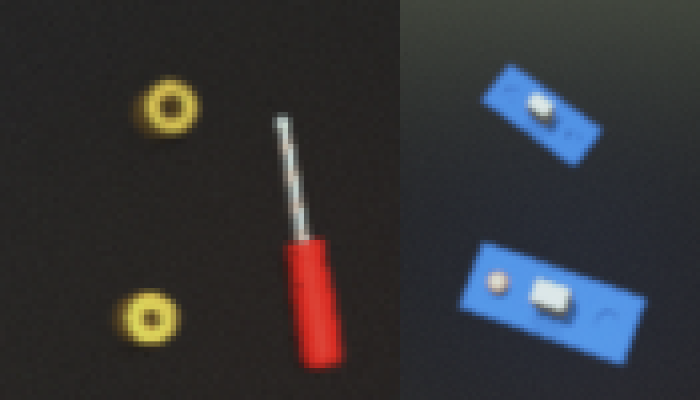

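Two bushings in crop 1: top one (170,107) and lower one (150,318). The top one, at world (0.597,-0.282), clearly has the larger bore, so it is bushing_a. Of the three trays, large (128,179), middle (249,186) and small (245,139), the middle one measures 152x62 mm and carries the ball, so it is the one meant. I'll rotate so the fingers close along world x, then travel above bushing_a.

```bash
python3 -m jog '[[0,0,8.2,0,0,0,100],[0,0,8.2,0,0,0,100],[0,0,8.2,0,0,0,100],[0,0,8.2,0,0,0,100],[0,0,8.2,0,0,0,100],[0,0,8.2,0,0,0,100],[0,0,8.2,0,0,0,100],[0,0,8.2,0,0,0,100],[0,0,7.9,0,0,0,100]]'
python3 -m jog '[[0,0,0,-42,20,0,100],[0,0,0,-42,20,0,100],[0,0,0,-42,20,0,100],[0,0,0,-42,20,0,100],[0,0,0,-42,20,0,100],[0,0,0,-42,20,0,100],[0,0,0,-42,20,0,100],[0,0,0,-42,20,0,100],[0,0,0,-42,20,0,100],[0,0,0,-42,20,0,100],[0,0,0,-42,20,0,100],[0,0,0,-42,20,0,100]]'
```

```text
time_s: 2.05
position: [0.1631, 0.5514, 0.2313]
tcp_rot: [[0.006, 1.0, -0.0], [1.0, -0.006, -0.0], [-0.0, -0.0, -1.0]]
force: [0.0, 1.2, -0.4]
opening: 1.001
gripper_force: 0.0
time_s: 3.25
position: [0.4039, 0.0455, 0.2315]
tcp_rot: [[-0.0, 1.0, 0.001], [1.0, 0.0, 0.0], [0.0, 0.001, -1.0]]
force: [1.0, 0.1, -0.5]
opening: 1.002
gripper_force: 0.0
```

```bash
python3 -m jog '[[0,0,0,-41,24,8,100],[0,0,0,-41,24,8,100],[0,0,0,-41,24,8,100],[0,0,0,-41,24,8,100],[0,0,0,-41,24,8,100],[0,0,0,-41,24,8,100],[0,0,0,-41,24,8,100],[0,0,0,-41,24,8,100],[0,0,0,0,0,0,100]]'
cat >> h.py <<'E'
def brass_rings():
    st=state(); s=snapshot('wrist'); f=s['frame'].astype(int); C=cloud(s,st)
    m=(C[...,2]>.034)&(C[...,2]<.06)&(f[...,2]-f[...,0]>40)
    n,l,q,c=cv2.connectedComponentsWithStats(m.astype(np.uint8))
    for i in range(1,n):
        if q[i,4]<60: continue
        k,_=cv2.findContours((l==i).astype(np.uint8),cv2.RETR_CCOMP,cv2.CHAIN_APPROX_NONE)
        for cc in k:
            if len(cc)<10: continue
            w=on_z(s,cc.reshape(-1,2),.04,st); (x,y),r=cv2.minEnclosingCircle((w[:,:2]*1000).astype(np.float32)); print('ring',q[i,4],c[i].round(),'centre mm',round(x,1),round(y,1),'dia',round(2*r,1), 'rel tool mm',np.round((w[:,:2].mean(0)-st['position'][:2])*1000,1))
    return st,s,C
E
python3 - <<'E'
from h import *
st,s,C=brass_rings(); print(st['position']); save('w1.png',s['frame'])
E
```

```text
time_s: 4.15
position: [0.5956, -0.286, 0.1653]
tcp_rot: [[0.004, 1.0, -0.001], [1.0, -0.004, -0.002], [-0.002, -0.001, -1.0]]
force: [-1.1, 0.4, -1.0]
opening: 0.994
gripper_force: 0.0
ring 625 [127. 158.] centre mm 465.9 -262.4 dia 32.5 rel tool mm [-129.7   24.1]
ring 625 [127. 158.] centre mm 466.8 -262.0 dia 11.3 rel tool mm [-129.3   23.5]
ring 510 [254. 175.] centre mm 597.3 -281.6 dia 31.9 rel tool mm [1.7 4.5]
ring 510 [254. 175.] centre mm 597.4 -281.8 dia 18.0 rel tool mm [1.7 4.3]
[ 0.59564645 -0.2860194   0.16533743]
```

View pics/w1.png

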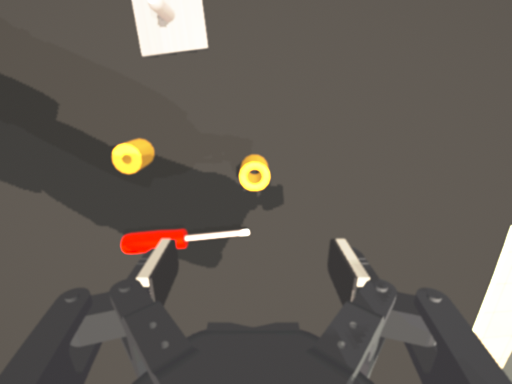

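The wrist image shows the right ring (254,175) with an 18 mm hole, which is bushing_a, and the left ring (127,158) with an 11 mm hole, which is bushing_b. The screwdriver is clear of the fingers' closing line. I'll descend and grip.

```bash
python3 -m jog '[[0,0,0,2,1,25,100],[0,0,0,2,1,25,100],[0,0,0,0,0,25,100],[0,0,0,0,0,25,100],[0,0,0,0,0,25,100],[0,0,0,0,0,15,100],[0,0,0,0,0,12,100],[0,0,0,0,0,0,100]]'
python3 -m jog '[[0,0,0,0,0,0,20],[0,0,0,0,0,0,20],[0,0,0,0,0,0,20],[0,0,0,0,0,0,20],[0,0,0,0,0,0,20],[0,0,0,0,0,0,20],[0,0,0,0,0,0,20],[0,0,0,0,0,0,20]]' 30
```

```text
time_s: 5.0
position: [0.5969, -0.2761, 0.0145]
tcp_rot: [[-0.0, 1.0, -0.001], [1.0, 0.0, 0.001], [0.001, -0.001, -1.0]]
force: [-0.1, -0.6, 0.6]
opening: 1.001
gripper_force: 0.0
time_s: 5.8
position: [0.5976, -0.2767, 0.016]
tcp_rot: [[-0.0, 1.0, 0.001], [1.0, 0.0, -0.0], [-0.0, 0.001, -1.0]]
force: [-0.7, 0.8, 6.7]
opening: 0.36
gripper_force: 29.4
```

```bash
python3 -m jog '[[0,0,0,0,0,-15,20],[0,0,0,0,0,-25,20],[0,0,0,0,0,-25,20],[0,0,0,0,0,-25,20],[0,0,0,25,-20,0,20],[0,0,0,30,-25,0,20],[0,0,0,25,-20,0,20],[0,0,0,0,0,0,20],[0,0,0,0,0,0,20]]'
python3 - <<'E'
from h import *
st=state(); s=snapshot('wrist'); f=s['frame'].astype(int); C=cloud(s,st); zt=st['position'][2]-.016+.04
print(st['position'],st['opening'],st['gripper_force'])
m=(abs(C[...,2]-zt)<.008)&(f[...,2]-f[...,0]>40)
k,_=cv2.findContours(m.astype(np.uint8),cv2.RETR_CCOMP,cv2.CHAIN_APPROX_NONE)
for cc in k:
    if len(cc)<12: continue
    w=on_z(s,cc.reshape(-1,2),zt,st); (x,y),r=cv2.minEnclosingCircle((w[:,:2]*1000).astype(np.float32)); print('held',round(x,1),round(y,1),2*r)
P=C[np.all((C>[.45,-.19,.03])&(C<[.58,-.06,.07]),-1)]
print('pin',len(P),P.min(0).round(4),P.max(0).round(4),np.median(P,0).round(4))
m=np.all((C>[.45,-.19,.004])&(C<[.58,-.06,.014]),-1).astype(np.uint8); m=cv2.morphologyEx(m,cv2.MORPH_OPEN,np.ones((5,5)))
n,l,q,c=cv2.connectedComponentsWithStats(m); i=1+q[1:,4].argmax(); B=C[l==i]
print('base',cv2.minAreaRect((B[:,:2]*1000).astype(np.float32)),B[:,2].mean())
save('w2.png',s['frame'])
E
```

```text
time_s: 6.7
position: [0.5327, -0.1966, 0.1065]
tcp_rot: [[-0.001, 1.0, 0.001], [1.0, 0.001, -0.001], [-0.001, 0.001, -1.0]]
force: [1.0, -1.2, -1.7]
opening: 0.353
gripper_force: 30.1
[ 0.53270348 -0.19657859  0.10647995] 0.35291944718074203 30.1111967721954
held 505.4 -188.4 5.657617092132568
held 532.8 -199.0 34.51492691040039
held 533.0 -198.4 16.318710327148438
pin 286 [ 0.5052 -0.128   0.0305] [ 0.5186 -0.1159  0.0552] [ 0.5127 -0.1215  0.049 ]
base ((511.6033935546875, -122.20184326171875), (70.36646270751953, 69.98969268798828), 5.409860134124756) 0.006682525925044632
```

View pics/w2.png

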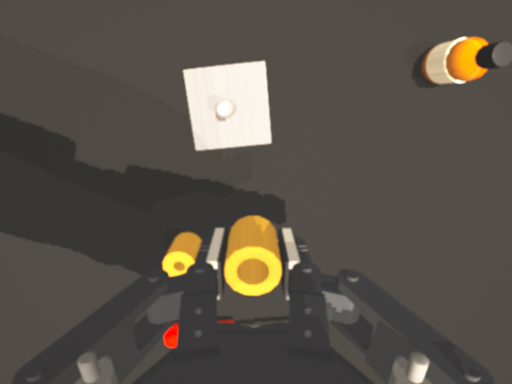

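Held bushing at (253,270), bore visible; pin tip at (225,108). I need +77 mm in tool x and −21 mm in tool y.

```bash
python3 -m jog '[[0,0,0,20,-5,0,20],[0,0,0,25,-7,0,20],[0,0,0,20,-6,0,20],[0,0,0,12,-3,15,20],[0,0,0,0,0,12,20],[0,0,0,0,0,0,20],[0,0,0,0,0,0,20]]'
python3 - <<'E'
from h import *
st=state(); s=snapshot('wrist'); f=s['frame'].astype(int); C=cloud(s,st); zt=st['position'][2]-.016+.04
print(st['position'],st['force'])
m=(abs(C[...,2]-zt)<.008)&(f[...,2]-f[...,0]>40)
k,_=cv2.findContours(m.astype(np.uint8),cv2.RETR_CCOMP,cv2.CHAIN_APPROX_NONE)
for cc in k:
    if len(cc)<20: continue
    w=on_z(s,cc.reshape(-1,2),zt,st); (x,y),r=cv2.minEnclosingCircle((w[:,:2]*1000).astype(np.float32)); print('held',round(x,1),round(y,1),2*r)
m=np.all((C>[.45,-.19,.004])&(C<[.58,-.06,.014]),-1).astype(np.uint8)
B=C[m>0]; print('base',cv2.minAreaRect((B[:,:2]*1000).astype(np.float32)))
save('w3.png',s['frame'][60:330,110:400])
E
```

```text
time_s: 7.45
position: [0.5115, -0.1209, 0.0783]
tcp_rot: [[0.001, 1.0, -0.0], [1.0, -0.001, -0.001], [-0.001, -0.0, -1.0]]
force: [0.0, 0.9, -0.3]
opening: 0.353
gripper_force: 30.1
[ 0.51150627 -0.12092908  0.07830859] [ 0.04094245  0.88621853 -0.29981476]
held 511.6 -123.5 34.225460052490234
held 511.8 -122.8 16.320552825927734
base ((511.693359375, -122.092529296875), (70.34204864501953, 70.65170288085938), 5.453935146331787)
```

View pics/w3.png

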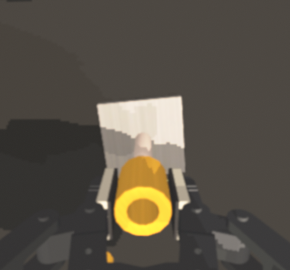

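The bushing (145,210) is lined up over the pin, which shows behind it at (145,145); residual is about 1 mm in y. I'll lower it slowly.

```bash
python3 -m jog '[[0,0,0,1,0,5,20],[0,0,0,0,0,6,20],[0,0,0,0,0,6,20],[0,0,0,0,0,5,20],[0,0,0,0,0,0,20]]'
python3 -m jog '[[0,0,0,0,0,7,20],[0,0,0,0,0,7,20],[0,0,0,0,0,7,20],[0,0,0,0,0,0,20]]'
```

```text
time_s: 8.0
position: [0.5111, -0.1179, 0.0554]
tcp_rot: [[-0.001, 1.0, -0.001], [1.0, 0.001, 0.001], [0.001, -0.001, -1.0]]
force: [0.9, 5.3, -3.8]
opening: 0.352
gripper_force: 29.9
time_s: 8.4
position: [0.5111, -0.1177, 0.0343]
tcp_rot: [[-0.001, 1.0, -0.001], [1.0, 0.001, 0.001], [0.001, -0.001, -1.0]]
force: [1.0, 7.2, -3.9]
opening: 0.357
gripper_force: 30.0
```

```bash
python3 -m jog '[[0,0,0,-1,0,5,20],[0,0,0,0,0,4,20],[0,0,0,0,0,1,20],[0,0,0,0,0,0,20]]'
```

```text
time_s: 8.8
position: [0.5114, -0.1177, 0.0249]
tcp_rot: [[-0.002, 1.0, -0.001], [1.0, 0.002, 0.002], [0.002, -0.001, -1.0]]
force: [1.3, 13.2, -1.6]
opening: 0.352
gripper_force: 30.5
```

```bash
python3 -m jog '[[0,0,0,2,0,0,20],[0,0,0,0,0,0,45],[0,0,0,0,0,0,70],[0,0,0,0,0,0,100],[0,0,0,0,0,0,100],[0,0,0,0,0,-10,100],[0,0,0,0,0,-25,100],[0,0,0,0,0,-30,100],[0,0,0,0,0,-30,100],[0,0,0,-25,0,-25,100],[0,0,0,-25,0,-20,100],[0,0,0,0,0,0,100]]'
python3 - <<'E'
from h import *
st=state(); s=snapshot('wrist'); f=s['frame'].astype(int); C=cloud(s,st)
print(st['position'],st['force'])
m=(C[...,2]>.035)&(C[...,2]<.09)&(f[...,2]-f[...,0]>40)&(abs(C[...,0]-.511)<.04)&(abs(C[...,1]+.12)<.04)
B=C[m]; print(len(B),'top z',np.percentile(B[:,2],[5,50,90]).round(4))
k,_=cv2.findContours(m.astype(np.uint8),cv2.RETR_CCOMP,cv2.CHAIN_APPROX_NONE)
for cc in k:
    if len(cc)<12: continue
    w=on_z(s,cc.reshape(-1,2),.048,st); (x,y),r=cv2.minEnclosingCircle((w[:,:2]*1000).astype(np.float32)); print('ring',round(x,1),round(y,1),2*r)
E
```

```text
time_s: 10.0
position: [0.5116, -0.1713, 0.1684]
tcp_rot: [[0.004, 1.0, 0.004], [1.0, -0.004, -0.003], [-0.003, 0.004, -1.0]]
force: [-0.1, 0.6, -0.7]
opening: 1.001
gripper_force: 0.0
[ 0.51163114 -0.17125525  0.16841942] [-0.11931866  0.56716503 -0.72833947]
588 top z [0.0422 0.0464 0.0473]
ring 510.8 -121.8 31.44951629638672
ring 511.4 -121.9 17.57942771911621
```

Seated: its top is at z≈0.047 and it is centred on the pin. Now to the tray's grip.

```bash
python3 -m jog '[[0,0,0,20,10,0,100],[0,0,0,34,17,0,100],[0,0,0,34,17,0,100],[0,0,0,34,17,0,100],[0,0,0,34,17,0,100],[0,0,0,34,17,0,100],[0,0,0,34,17,0,100],[0,0,0,20,10,0,100],[0,0,6.8,0,0,0,100],[0,0,6.8,0,0,0,100],[0,0,6.8,0,0,0,100],[0,0,0,0,0,0,100]]'
python3 - <<'E'
from h import *
st=state(); s=snapshot('wrist'); f=s['frame'].astype(int); C=cloud(s,st); R=np.array(st['tcp_rot'])
print(st['position'],R.round(3).tolist())
blue=((f[...,0]-f[...,2]>60)&(C[...,2]<.03)&(abs(C[...,1]-.087)<.13)&(abs(C[...,0]-.643)<.1)).astype(np.uint8)
blue=cv2.morphologyEx(blue,cv2.MORPH_OPEN,np.ones((3,3)))
B=C[blue>0]; r=cv2.minAreaRect((B[:,:2]*1000).astype(np.float32)); print('tray',r,np.median(B[:,2]))
G=C[(abs(C[...,2]-.058)<.006)&(abs(C[...,1]-.087)<.05)&(abs(C[...,0]-.643)<.05)]
r=cv2.minAreaRect((G[:,:2]*1000).astype(np.float32)); print('grip',len(G),r); c=np.array([*r[0],0])/1000
print('in tool mm',(R.T@(c-np.array(st['position'])*[1,1,0]))*1000)
for d in spot_in('ball_center',s)[:2]: u,v=np.round(d['at']).astype(int); print('ball',u,v,d['confidence'],C[v,u])
save('w4.png',s['frame'])
E
```

```text
time_s: 11.25
position: [0.6327, 0.0774, 0.1648]
tcp_rot: [[0.35, 0.937, -0.001], [0.937, -0.35, -0.0], [-0.001, -0.001, -1.0]]
force: [-0.8, 0.2, 0.1]
opening: 1.003
gripper_force: 0.0
[0.63267566 0.07741457 0.16478094] [[0.35, 0.937, -0.001], [0.937, -0.35, -0.0], [-0.001, -0.001, -1.0]]
tray ((641.843505859375, 84.77393341064453), (157.79672241210938, 65.0099105834961), 69.13330841064453) 0.00663859311755316
grip 623 ((642.4469604492188, 87.17002868652344), (30.467741012573242, 19.72916603088379), 69.21481323242188)
in tool mm [12.55622923  5.74352335 -0.01304816]
ball 258 117 0.55 [0.66046361 0.13481945 0.02359556]
ball 12 3 0.45 [0.47057272 0.32970134 0.01959173]
```

View pics/w4.png

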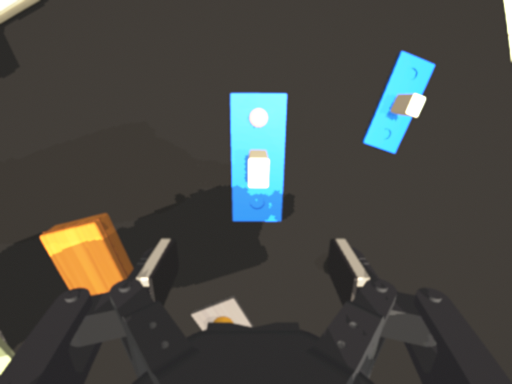

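The middle tray fills (231..287, 93..221) with the ball at (258,117) on the +x side and the grip at (258,168), aligned with the tool. I'll descend and pinch.

```bash
python3 -m jog '[[0,0,0,6,3,20,100],[0,0,0,6.5,2.7,25,100],[0,0,0,0,0,25,100],[0,0,0,0,0,25,100],[0,0,0,0,0,25,100],[0,0,0,0,0,15,100],[0,0,0,0,0,8,100],[0,0,0,0,0,0,100]]'
python3 -m jog '[[0,0,0,0,0,0,60],[0,0,0,0,0,0,45],[0,0,0,0,0,0,35],[0,0,0,0,0,0,28],[0,0,0,0,0,0,22],[0,0,0,0,0,0,10],[0,0,0,0,0,0,10],[0,0,0,0,0,0,10],[0,0,0,0,0,0,10]]' 45
```

```text
time_s: 12.15
position: [0.6428, 0.0861, 0.0219]
tcp_rot: [[0.348, 0.938, -0.001], [0.938, -0.348, -0.0], [-0.0, -0.001, -1.0]]
force: [0.8, -0.1, -0.7]
opening: 0.997
gripper_force: 0.0
time_s: 13.05
position: [0.6431, 0.0862, 0.0227]
tcp_rot: [[0.348, 0.937, 0.0], [0.937, -0.348, 0.0], [0.0, 0.0, -1.0]]
force: [-2.2, 1.0, 5.8]
opening: 0.228
gripper_force: 44.0
```

```bash
python3 -m jog '[[0,0,0,0,0,-1,10],[0,0,0,0,0,-2,10],[0,0,0,0,0,-4,10],[0,0,0,0,0,-6,10],[0,0,0,0,0,-8,10],[0,0,0,0,0,-10,10],[0,0,0,0,0,-12,10],[0,0,0,0,0,-14,10],[0,0,0,0,0,-14,10],[0,0,0,0,0,-14,10],[0,0,0,0,0,-12,10],[0,0,0,0,0,-10,10],[0,0,0,0,0,-8,10],[0,0,0,0,0,-6,10],[0,0,0,0,0,-4,10],[0,0,0,0,0,-2,10],[0,0,0,0,0,0,10],[0,0,0,0,0,0,10],[0,0,0,0,0,0,10]]'
python3 - <<'E'
from h import *
st=state(); s=snapshot('wrist'); f=s['frame'].astype(int); C=cloud(s,st); R=np.array(st['tcp_rot']); p=np.array(st['position'])
L=(C-p)@R
blue=((f[...,0]-f[...,2]>60)&(abs(L[...,0])<.1)&(abs(L[...,1])<.05)&(abs(L[...,2]-.015)<.03))
B=L[blue]; A=np.c_[B[:,:2],np.ones(len(B))]; print('tray plane in tool: slopes,z',np.linalg.lstsq(A,B[:,2],rcond=None)[0], B.min(0),B.max(0))
m=(L[...,0]>.035)&(L[...,0]<.07)&(abs(L[...,1])<.015)&(L[...,2]<.009)&(L[...,2]>-.02)
Q=L[m]; print('ball in tool',len(Q),Q.min(0),Q.max(0),Q.mean(0))
# microscope
from scipy.optimize import least_squares
for n in('top','scene'):
    s=snapshot(n); C=cloud(s); 
    m=np.all((C>[.38,.28,.1])&(C<[.5,.445,.19]),-1); P=C[m]
    for lo in np.arange(.30,.345,.005): print(round(lo,3),((P[:,1]>=lo)&(P[:,1]<lo+.005)).sum(),end=' ')
    front=P[(P[:,1]<.342)]
    g=least_squares(lambda q:np.hypot(front[:,0]-q[0],front[:,2]-q[1])-.016,[.436,.141],loss='soft_l1',f_scale=.002).x
    print(n,'axis x,z',g.round(4),'ymin',np.sort(P[:,1])[:12].round(4))
    M=C[np.all((C>[.33,.28,.021])&(C<[.55,.6,.03]),-1)]; print(' base',cv2.minAreaRect((M[:,:2]*1000).astype(np.float32)))
    if n=='scene': print([ (d['at'],d['confidence']) for d in spot_in('lens_front',s)[:2]])
    save('m_'+n+'.png',cv2.resize(s['frame'][100:230,280:400] if n=='scene' else s['frame'][215:280,95:195],None,fx=5,fy=4.5))
E
```

```text
time_s: 14.95
position: [0.6428, 0.0861, 0.149]
tcp_rot: [[0.348, 0.937, -0.001], [0.937, -0.348, -0.0], [-0.0, -0.0, -1.0]]
force: [-0.0, -0.3, -1.5]
opening: 0.23
gripper_force: 44.0
tray plane in tool: slopes,z [0.00515021 0.00098262 0.01575521] [-0.07440929 -0.02982177 -0.01420315] [0.07606888 0.03074076 0.02305576]
ball in tool 946 [ 0.04140518 -0.009484   -0.00183208] [0.06078835 0.00990668 0.00886923] [5.22172286e-02 2.08454756e-05 2.38418788e-03]
0.3 0 0.305 2 0.31 5 0.315 10 0.32 13 0.325 16 0.33 17 0.335 16 0.34 25 top axis x,z [0.4337 0.1398] ymin [0.307  0.3094 0.3103 0.3112 0.3121 0.3131 0.3149 0.315  0.3158 0.3164
 0.3171 0.3177]
 base ((435.24029541015625, 411.9176025390625), (168.6623992919922, 126.46385192871094), 89.70704650878906)
0.3 22 0.305 25 0.31 14 0.315 11 0.32 14 0.325 13 0.33 11 0.335 16 0.34 19 scene axis x,z [0.4374 0.136 ] ymin [0.3023 0.3028 0.3028 0.3029 0.3034 0.3034 0.3035 0.3037 0.3038 0.304
 0.3041 0.3041]
 base ((442.8820495605469, 412.4271545410156), (123.71051025390625, 157.22996520996094), 1.037058711051941)
[([330.5, 132.0], 0.64), ([226.5, 252.6], 0.39)]
```

View pics/m_scene.png

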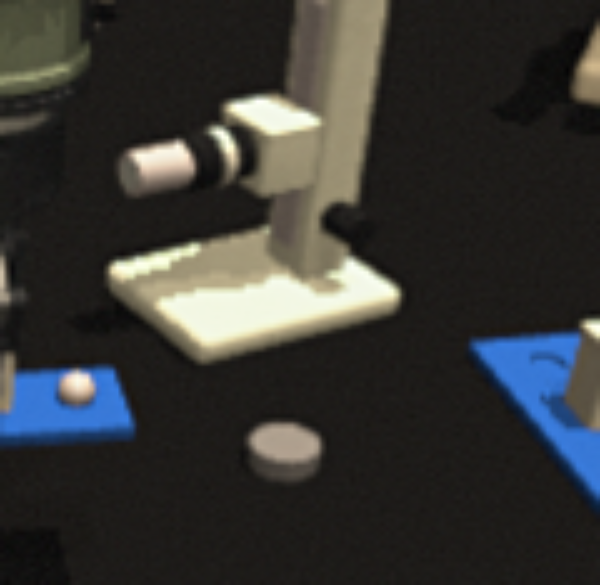

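The lens glass faces left at (125,172) in this crop; the lifted tray is level with the ball in its pocket at (77,386). The lens axis is at x≈0.4345, z≈0.139, glass y≈0.302, so the focus is about (0.4345, 0.252, 0.139). The ball sits 51 mm along tool x. I'll turn the tray's x toward the lens gently, then translate with ramps.

```bash
python3 -m jog '[[0,0,-0.5,0,0,0,10],[0,0,-1,0,0,0,10],[0,0,-1.5,0,0,0,10],[0,0,-2,0,0,0,10],[0,0,-2.5,0,0,0,10],[0,0,-2.5,0,0,0,10],[0,0,-2.5,0,0,0,10],[0,0,-2.5,0,0,0,10],[0,0,-2,0,0,0,10],[0,0,-1.5,0,0,0,10],[0,0,-1,0,0,0,10],[0,0,-0.7,0,0,0,10],[0,0,-0.2,0,0,0,10],[0,0,0,0,0,0,10]]'
python3 -m jog '[[0,0,0,0.5,-1,0,10],[0,0,0,1.5,-2.5,0,10],[0,0,0,2.5,-4.5,0,10],[0,0,0,3.5,-6.5,0,10],[0,0,0,4.5,-8.5,0,10],[0,0,0,5.5,-10,0,10],[0,0,0,6,-11.5,0,10],[0,0,0,6.5,-12,0,10],[0,0,0,6.5,-12,0,10],[0,0,0,6.5,-12,0,10],[0,0,0,6.5,-12,0,10],[0,0,0,6.5,-12,0,10],[0,0,0,6.5,-12,0,10],[0,0,0,6,-11.5,0,10],[0,0,0,5.5,-10,0,10],[0,0,0,4.5,-8.5,0,10],[0,0,0,3.5,-6.5,0,10],[0,0,0,2.5,-4.5,0,10],[0,0,0,1.5,-2.5,0,10],[0,0,0,0.5,-1,0,10]]'
```

```text
time_s: 16.55
position: [0.643, 0.0861, 0.1493]
tcp_rot: [[-0.0, 1.0, -0.0], [1.0, 0.0, -0.0], [-0.0, -0.0, -1.0]]
force: [0.8, 0.4, -2.3]
opening: 0.227
gripper_force: 43.9
time_s: 18.55
position: [0.4819, 0.1732, 0.1493]
tcp_rot: [[-0.0, 1.0, 0.0], [1.0, 0.0, -0.0], [-0.0, 0.0, -1.0]]
force: [0.5, -0.2, -2.1]
opening: 0.228
gripper_force: 44.0
```

```bash
python3 -m jog '[[0,0,0,0.5,-1,0,10],[0,0,0,1.5,-2,0,10],[0,0,0,2,-3.5,0.3,10],[0,0,0,3,-5,0.4,10],[0,0,0,3.5,-6,0.4,10],[0,0,0,3.5,-6,0.4,10],[0,0,0,3.5,-6,0,10],[0,0,0,3.5,-6,0,10],[0,0,0,3,-5,0,10],[0,0,0,2,-3.5,0,10],[0,0,0,1.5,-2,0,10],[0,0,0,0.5,-1,0,10],[0,0,0,0,0,0,10],[0,0,0,0,0,0,10]]'
python3 - <<'E'
from h import *
from scipy.optimize import least_squares
st=state(); print(st['position'])
print('ball by arm',np.array(st['position'])+np.array(st['tcp_rot'])@[.051,0,.0085])
for n in('top','scene'):
    s=snapshot(n); C=cloud(s); f=s['frame'].astype(int)
    P=C[np.all((C>[.39,.303,.1])&(C<[.5,.342,.18]),-1)]
    g=least_squares(lambda q:np.hypot(P[:,0]-q[0],P[:,2]-q[1])-.016,[.436,.141],loss='soft_l1',f_scale=.002).x
    m=np.all((C>[.40,.225,.128])&(C<[.47,.28,.17]),-1)&(f[...,0]-f[...,2]<40); Q=C[m]
    b=least_squares(lambda q:np.linalg.norm(Q-q,axis=1)-.01,[.434,.252,.139],loss='soft_l1',f_scale=.002).x
    F=C[np.all((C>[.42,.285,.1])&(C<[.45,.345,.18]),-1)]
    print(n,'axis',g.round(4),'ball',len(Q),b.round(4),'front',np.sort(F[:,1])[:8].round(4))
    print([(np.round(d['at']),round(d['confidence'],2)) for d in spot_in('ball_center',s)[:2]],[(np.round(d['at']),round(d['confidence'],2)) for d in spot_in('lens_front',s)[:2]])
    a=s['frame'][95:195,250:380] if n=='scene' else s['frame'][205:295,100:230]
    save('e_'+n+'.png',cv2.resize(a,None,fx=5,fy=5,interpolation=3))
E
```

```text
time_s: 19.95
position: [0.4351, 0.201, 0.1478]
tcp_rot: [[0.0, 1.0, 0.0], [1.0, -0.0, -0.0], [-0.0, 0.0, -1.0]]
force: [0.2, -0.6, -2.8]
opening: 0.228
gripper_force: 44.0
[0.43512849 0.20095061 0.14779624]
ball by arm [0.43513499 0.25194928 0.13928832]
top axis [0.436 0.141] ball 0 [0.434 0.252 0.139] front []
[] [(array([144., 248.]), 0.72)]
scene axis [0.4371 0.1355] ball 30 [0.4366 0.2519 0.1366] front [0.303  0.3034 0.3036 0.3036 0.3038 0.3039 0.304  0.3041]
[(array([192., 223.]), 0.53)] [(array([326., 134.]), 0.58)]
```

View pics/e_scene.png

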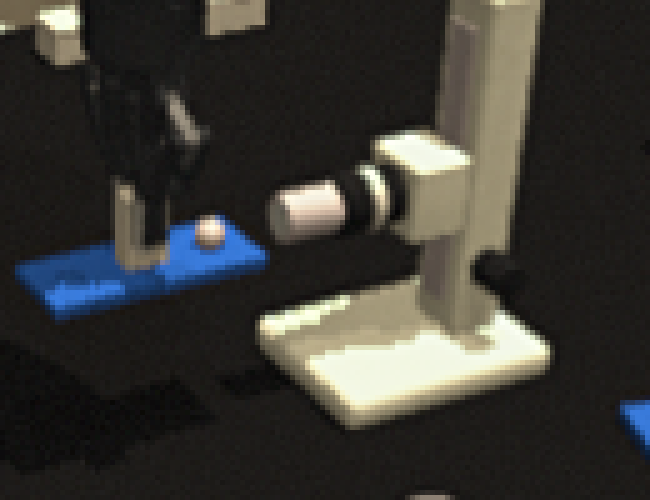

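View pics/e_top.png

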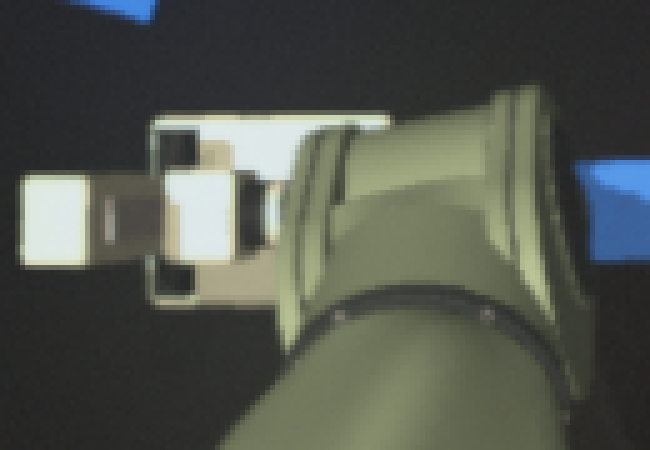

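The scene crop shows the ball (208,232) in its pocket and level with the lens glass (275,215), with a clear gap between. Top is blocked by the arm. In the same camera the ball is within 1–2 mm of the lens axis and about 51 mm from the glass. Handing in.

```bash
python3 -m jog '[[0,0,0,0,0,0,10],[0,0,0,0,0,0,10],[0,0,0,0,0,0,10]]'; python3 -c "from workcell import job_done; print(job_done())"
```

```text
time_s: 20.55
position: [0.435, 0.2011, 0.1478]
tcp_rot: [[-0.0, 1.0, 0.0], [1.0, 0.0, -0.0], [-0.0, 0.0, -1.0]]
force: [0.5, -0.1, -1.9]
opening: 0.23
gripper_force: 44.0
the job is handed in; nothing more can be done
None
```

I handed the job in at 20.55 s, and no verdict came back: bushing_a is seated and released on the pin, bushing_b was not touched, and the tray is held level with the ball about 1–2 mm off the lens axis and about 51 mm from the glass.

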